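# Lean the print board on the viewing stand and click its foot stop in

### The arm

A 7-joint arm with a two-finger parallel gripper is mounted at the origin on a cart in front of the work surface, level with it; the furniture and walls round the work are solid. World frame = base frame: x ahead of the robot, y to its left, z up, the work surface at z = 0. Lengths are in m, angles in rad, forces in N, time in s.
With the tool pointing down it reaches from about 0.35 to 0.9 m from the base axis. Payload 19.9 kg.
Tool frame: the origin (TCP) lies between the finger pads; the fingertips stand 19 mm ahead of it and the grasp point (between the pads) is the TCP; z points along the fingers, y is the line along which they close (so a half turn about z gives the same grasp; the last joint's range is limited). The gripper opens to 94 mm and grips with 3 to 60 N. Pads are 16 mm wide; open, the fingers measure 119 mm over their backs; the gripper's body (75 mm by 177 mm) begins 78 mm behind the grasp point.
Start: joints at [-1.208, 0.417, -0.01, 1.614, 0.005, 1.111, -0.053], TCP at [0.246, 0.575, 0.224] pointing down, gripper open.
Joint ranges: [-2.81, 2.81], [-0.39, 2.02], [-1.27, 1.25], [0.06, 2.57], [-1.19, 4.33], [0.19, 2], [-2.82, 2.82]. Speed limits (rad/s): [1.89, 1.89, 2.39, 2.39, 3.01, 3.01, 3.01].

### API

Orientations are given as a 3x3 rotation matrix whose columns are the frame's x, y, z axes.
In Python, from rig import robot gives the robot as it stands. Calls block until the motion is done:
- robot.move_ptp(position, orientation): joint-space move of the TCP to a pose.
- robot.move_linear(position, velocity=0.15, frame=None, threshold=None): straight line of the TCP; frame=None keeps the orientation; velocity is the mean speed in m/s. With threshold (N) it stops when the force on the tool has changed by that much, and returns True; else False.
- robot.goto_joints(angles): joint-space move.
- robot.gripper_to(opening): finger opening in m; the grip force is fixed at half the most; returns when the fingers have stopped.
- robot.pause(seconds).
- robot.ik(position, orientation): joint angles nearest the present ones, or None.
- robot.get_state(): the state.
- robot.grab_frame(name): name is "scene" or "top"; returns the picture (384x512x3 uint8, red, green, blue); there is no depth.
- robot.camera_info(name): a dict with "fx", "fy", "cx", "cy" (pixels), "rvec" (rotation vector, rad) and "tvec" (3), from world to camera coordinates, as OpenCV has them. Camera axes: x right, y down, z forward; pixel columns grow to the right and rows downward; lengths in m; the calibration is good to about 2 mm. A picture is of the moment at which its call begins. camera_info takes no time and is no camera call.
A pose or a line that the arm cannot do raises robot.PlanningError and nothing moves.
- robot.sign_off(): hands the job in; it is judged then, once.
The state is a dict: "time": time; "qpos": joint angles; "joint_vel": joint speeds; "effort": joint torques, N m; "ee_pos": TCP position; "tool_rot": TCP orientation; "force": force on the tool from outside, world axes, zero at the start; "moment": the same for the moment, N m; "opening": finger opening in m; "grasp_force": force on a finger pad.
Only numpy, scipy, OpenCV 4.12 (cv2) and the standard library are available. Lean on these libraries where they do the work, as an engineer would, in place of code of your own. Each camera call takes 0.05 s, during which the arm holds its last target. There are 200 camera calls.

### The job

Take the larger print board out of the slotted rack and lean it against the back plate of the viewing stand, paper side towards you, square and roughly central, with its foot on the base a little in front of where the black foot stop will end up. Then let go and push the foot stop in by its tab until it clicks fully home, so that it nudges the foot inward and the board ends leaning on the plate with its foot blocked by the stop. Leave the smaller board and the things on the desk where they are.

Things in the scene. Friction and masses are not known exactly. Their poses are not given: they have to be found in the camera images.
- board: the larger plywood board, 120 wide (its y) x 180 high (its z) x 10 mm thick (its x), 0.25 kg, with a white paper sheet and nine grey print marks on its -x face. Origin: centre of its lower (foot) edge, mid-thickness. It starts upright in one of the two slots of the rack, paper side roughly towards the robot.
- board_top (a point): centre of the larger board's top edge, 180 mm above its origin; the board can be pinched across its 10 mm thickness here
- spare_board: the smaller plywood board, 95 wide x 120 high x 10 mm thick, with two print marks, upright in the other slot, 74 mm from the larger one; origin at the centre of its lower edge; not to be moved
- rack: fixed wooden rack, 126 (x) x 156 (y) mm, 41 mm high, with two slots along its y at x = -37 and +37 mm, 12.7 mm wide, slot floor 10 mm and slot rim 41 mm above the desk. Origin: centre of its underside on the desk; which board is in which slot varies.
- stand: fixed viewing stand: a grey base 12 mm thick, 196 mm wide (y), from 130 mm in front of (-x) to 50 mm behind the origin, with an upright aluminium back plate 150 mm wide and 8 mm thick whose top is 117 mm above the desk. Origin: on the desk, directly under the middle of the plate's front face, which looks to the stand's -x (roughly to the robot); z up. Two small steel catch housings, 18 mm high, stand on the base at x = -96, y = +-88 mm.
- foot_stop_face (a point): foot of the middle of the black foot stop's board-side face (a bar 140 mm wide, 16 mm high, on the base). It slides along the stand's +x; fully home it lies 40 mm in front of the plate's front face. With its foot against the stop there, the board leans about 16 degrees from vertical, on the top edge of the plate.
- foot_stop_tab (a point): middle of the front (-x) face of the stop's upright push tab, which is 30 mm wide, 12 mm thick, and reaches from the base top to 53 mm above the desk; this point lies 61 mm in front of foot_stop_face and 35 mm above the desk. Push it along the stand's +x.
- foot_stop (a joint): slide of the foot stop in m: 0 = fully out (face 93 mm in front of the plate), 0.053 = fully home, towards the plate. It starts between 0 and 0.02 and slides easily to 0.039; there spring catches resist with up to about 6 N, let go at 0.047 and snap it home, where it stays against a hard end.
- laser_printer: fixed dark printer, 184 mm high, standing between the rack and the stand (its body fills about x 0.57 to 0.80, y -0.07 to 0.27 in the world; a low sheet tray lies in front of it); carry the board round its front or well over it. Origin: on the desk under the printer.
- stapler: red and black desk stapler, 128 x 34 x 38 mm, lying on the desk; not to be moved
- ink_roller: ink roller with a red handle, 164 x 76 x 27 mm, on the desk; not to be moved
- slide_box: small blue and white box, 33 x 86 x 46 mm, on the desk right of the stand; not to be moved

How it is judged:
On the way, in this order (a step that is already met when the one before it is completed fails the run):
1. the board stands on the base and leans, released, against the back plate (contact force between board and stand above 0.5 N and contact force between board and the fingers below 0.02 N and angle between board's own z axis and vertical between 0.12 and 0.65 rad and z of board in the frame of stand below 0.02 m and x of board_top in the frame of stand above -0.02 m and linear speed of board below 0.02 m/s), for 0.2 s.
2. the foot stop is pushed past its catch, home (value of joint foot_stop above 0.0495 m), for 0.2 s.
At the end, for the whole second after the job is handed in: The stop is past its catch and home (slide above 0.0495 m); the larger board rests on the stand's base, leaning back on the plate at 0.2 to 0.38 rad from vertical, paper side out, within 35 mm of the middle and 0.15 rad of square, its foot against the stop (within 6 mm), at rest (value of joint foot_stop above 0.0495 m and angle between board's own z axis and vertical between 0.2 and 0.38 rad and z of board in the frame of stand below 0.018 m and x of board in the frame of foot_stop_face between 0 and 0.011 m and x of board_top in the frame of stand above -0.01 m and x of stand in the frame of board above 0 m and y of board in the frame of stand between -0.035 and 0.035 m and angle between the y axis of board and the y axis of stand, either way round below 0.15 rad and contact force between board and stand above 0.5 N and linear speed of board below 0.02 m/s); the robot touches nothing.
It fails at once if the smaller board is disturbed (distance of spare_board from where it was at the start of the episode above 0.03 m).
It fails at once if a thing on the desk is disturbed (distance of any of stapler, ink_roller, slide_box from where it was at the start of the episode above 0.03 m).
It also fails if it takes over 54 s, if anything falls off the work surface, if the arm or the gripper's body presses on something with over 40 N, if the wrist force passes 120 N, or if a joint passes its speed limit or range.

## Working session

There is one attempt and no reset: what is moved stays moved. The work goes in short steps, each a Python script; the robot and the scene stay as the last script left them, time stands still between calls to the robot, and variables do not carry over. Pictures are saved under pics/ and viewed, at most 10 in all, crops included, and the job is handed in when it is done.

```bash
mkdir -p pics; ls; python3 - <<'E'
from rig import robot
import cv2
for n in("scene","top"):
    f=robot.grab_frame(n); cv2.imwrite(f"pics/{n}0.png",cv2.resize(f[:,:,::-1],(800,600),interpolation=cv2.INTER_CUBIC))
    print(n,robot.camera_info(n))
print(robot.get_state())
E
```

```text
pics
scene {'fx': 484.5667176280042, 'fy': 484.5667176280042, 'cx': 255.56005002055886, 'cy': 189.70238280457235, 'rvec': array([ 1.21825616, -1.91549915,  1.23373249]), 'tvec': array([0.22086435, 0.33512938, 1.30688958])}
top {'fx': 446.576754768057, 'fy': 446.576754768057, 'cx': 250.35490209700606, 'cy': 186.00220245358673, 'rvec': array([ 2.18016806, -2.22016249,  0.05813375]), 'tvec': array([-0.0149182 ,  0.48759059,  1.50515027])}
{'time': 0.1, 'qpos': array([-1.20847183,  0.41791692, -0.01028881,  1.61408321,  0.00471657,
        1.11072308, -0.05299053]), 'joint_vel': array([-5.75769274e-04, -6.98432814e-04, -4.07809676e-05, -1.89285503e-03,
       -1.11316772e-03, -4.18078717e-04,  6.89484630e-04]), 'effort': array([ 5.46519623e-04, -8.52571464e+01,  6.39949758e-01, -4.26693642e+01,
       -4.88763896e-02,  1.63947215e-02,  5.59391833e-05]), 'ee_pos': array([0.24548415, 0.57443181, 0.2238992 ]), 'tool_rot': array([[-9.19569556e-01,  3.92927116e-01, -3.35144882e-04],
       [ 3.92927245e-01,  9.19568957e-01, -1.05570897e-03],
       [-1.06627852e-04, -1.10248538e-03, -9.99999387e-01]]), 'force': array([-1.21351674, -0.23955234,  0.46218755]), 'moment': array([-0.02629006, -0.04822715, -0.01286669]), 'grasp_force': 0.0, 'opening': 0.09393278136393866}
```

View pics/scene0.png

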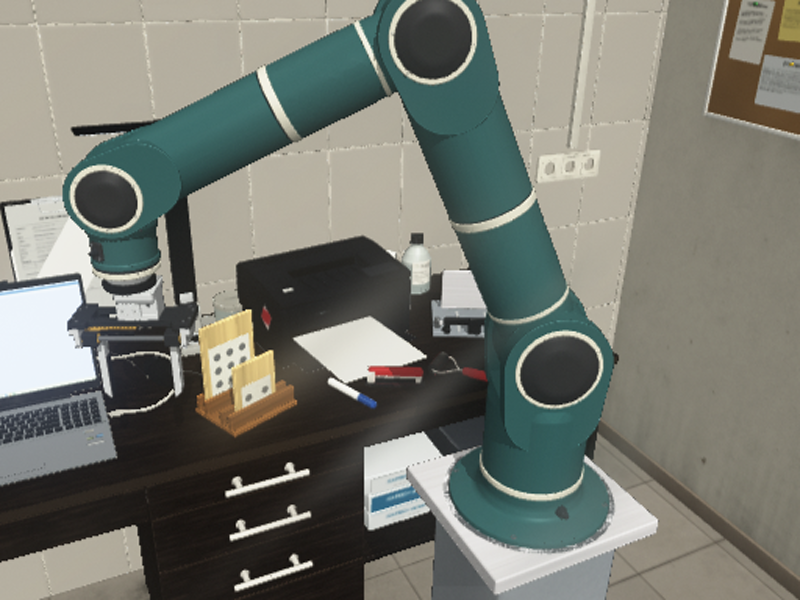

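View pics/top0.png

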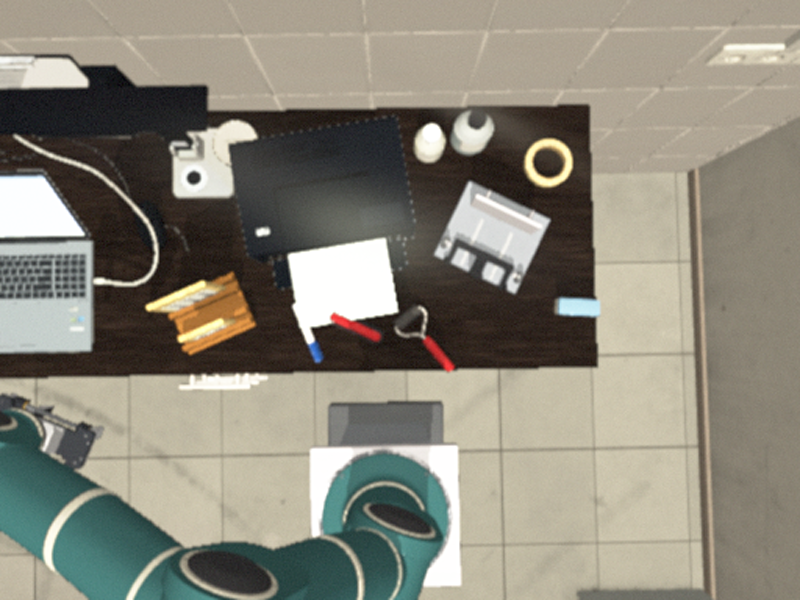

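The scene view shows the arm over the stand, with the larger board in the rear-left slot and the smaller one in front. In the top view the rack is around (205,312) and the stand around (492,237), both in enlarged pixels. I'll look closer at each.

```bash
python3 - <<'E'
import cv2,numpy as np
from rig import robot
f=robot.grab_frame("top")[:,:,::-1]; s=robot.grab_frame("scene")[:,:,::-1]
def crop(im,u,v,w,h,k):
    c=cv2.resize(im[v:v+h,u:u+w],None,fx=k,fy=k,interpolation=cv2.INTER_CUBIC)
    for i in range(0,w,10):
        cv2.line(c,(i*k,0),(i*k,6),(0,255,0),1); cv2.putText(c,str(u+i),(i*k,16),0,.35,(0,255,0))
    for i in range(0,h,10):
        cv2.line(c,(0,i*k),(6,i*k),(0,255,0),1); cv2.putText(c,str(v+i),(8,i*k+4),0,.35,(0,255,0))
    return c
cv2.imwrite("pics/c1.png",np.hstack([crop(f,88,165,80,66,5),crop(f,274,110,80,66,5)]))
cv2.imwrite("pics/c2.png",crop(s,118,190,80,95,6))
E
```

```text
(no output)
```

View pics/c1.png

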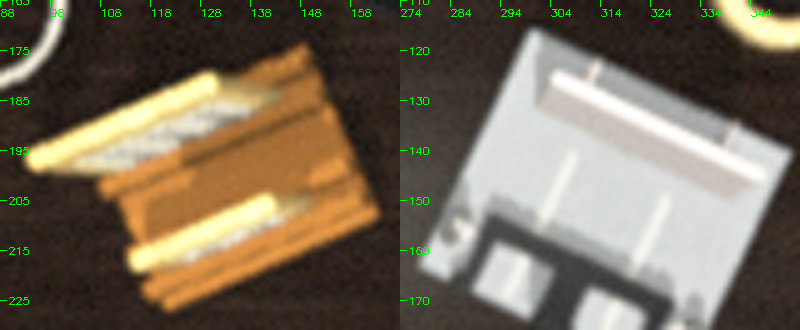

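View pics/c2.png

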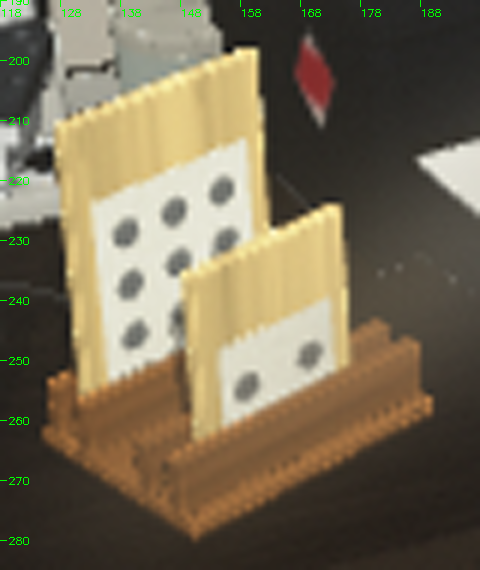

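The top crop shows the larger board's top edge running from (94.6,197.6) to (131,181.4). The stand's base corners are at (300,115.6), (352,140.4), (278,163) and (331,187), and the black stop's rear edge runs from (291,152.6) to (328.6,168.4). In the scene crop the paper faces the robot, and the board's top corners are at (127,211) and (160,198).

```bash
cat > h.py <<'E'
import numpy as np, cv2
from rig import robot
def px2w(cam,u,v,z):
    c=robot.camera_info(cam); R=cv2.Rodrigues(c["rvec"])[0]; t=c["tvec"]
    d=R.T@np.array([(u-c["cx"])/c["fx"],(v-c["cy"])/c["fy"],1]); o=-R.T@t
    return o+d*(z-o[2])/d[2]
def w2px(cam,p):
    c=robot.camera_info(cam); K=np.array([[c["fx"],0,c["cx"]],[0,c["fy"],c["cy"]],[0,0,1.]])
    return cv2.projectPoints(np.array(p,float).reshape(-1,1,3),c["rvec"],c["tvec"],K,None)[0].reshape(-1,2)
E
python3 - <<'E'
from h import *
np.set_printoptions(precision=4,suppress=True)
def P(n,cam,u,v,z): p=px2w(cam,u,v,z); print(n,p); return p
def T(cx,cy): return 88+cx/5,165+cy/5
def S(cx,cy): return 274+(cx-400)/5,110+cy/5
a=P("bL","top",*T(33,163),.19);b=P("bR","top",*T(215,82),.19); print(np.linalg.norm(a-b),(a+b)/2,np.arctan2(*(a-b)[[0,1]]))
a=P("bLs","scene",128,211,.19);b=P("bRs","scene",160,198.5,.19); print(np.linalg.norm(a-b),(a+b)/2,np.arctan2(*(a-b)[[0,1]]))
a=P("sL","top",*T(134,261),.13);b=P("sR","top",*T(272,203),.13); print(np.linalg.norm(a-b),(a+b)/2)
BL=P("BL","top",*S(530,28),.012);BR=P("BR","top",*S(790,152),.012);FL=P("FL","top",*S(420,265),.012);FR=P("FR","top",330.9,187,.012)
print(np.linalg.norm(BL-BR),np.linalg.norm(BL-FL),np.arctan2(*(BL-BR)[[0,1]]), np.arctan2(*(FL-FR)[[0,1]]))
pl=P("plL","top",*S(552,84),.117);pr=P("plR","top",*S(757,181),.117); print(np.linalg.norm(pl-pr),(pl+pr)/2,np.arctan2(*(pl-pr)[[0,1]]))
yaw=[np.arctan2(*(q)[[0,1]]) for q in(BL-BR,FL-FR,pl-pr)]
c=(BL+BR+FL+FR)/4; print("c",c)
k=P("kL","top",291.4,152.6,.028);l=P("kR","top",328.6,168.4,.028); print(np.linalg.norm(k-l),(k+l)/2)
E
```

```text
bL [0.4525 0.4431 0.19  ]
bR [0.4991 0.3343 0.19  ]
0.11836819966345556 [0.4758 0.3887 0.19  ] -0.4038953107179167
bLs [0.4477 0.4451 0.19  ]
bRs [0.4907 0.3379 0.19  ]
0.115513641622203 [0.4692 0.3915 0.19  ] -0.38175666409928305
sL [0.392 0.401 0.13 ]
sR [0.4265 0.3149 0.13  ]
0.09278641886150184 [0.4092 0.3579 0.13  ]
BL [ 0.7254 -0.1981  0.012 ]
BR [ 0.6369 -0.3738  0.012 ]
FL [ 0.5639 -0.1193  0.012 ]
FR [ 0.4789 -0.2974  0.012 ]
0.19671661853865471 0.17963710454417298 0.46655551012385194 0.44550601870406326
plL [ 0.6677 -0.1985  0.117 ]
plR [ 0.6034 -0.3274  0.117 ]
0.14399539606371178 [ 0.6355 -0.2629  0.117 ] 0.46317153658459587
c [ 0.6013 -0.2471  0.012 ]
kL [ 0.5967 -0.1642  0.028 ]
kR [ 0.5411 -0.2883  0.028 ]
0.13606431974141137 [ 0.5689 -0.2262  0.028 ]
```

```bash
cat >> h.py <<'E'
B=np.array([.4735,.3895]); YB=.395
O=np.array([.6365,-.264]); YS=-.46
def rot(yaw,tilt,sgn=1):
    x=np.array([np.cos(yaw),np.sin(yaw),0]); k=np.array([0,0,1.])
    u=np.sin(tilt)*x+np.cos(tilt)*k; n=np.cos(tilt)*x-np.sin(tilt)*k
    y=sgn*n; z=-u; return np.column_stack([np.cross(y,z),y,z])
def stand(x,y,z):
    c,s=np.cos(YS),np.sin(YS); return np.array([O[0]+c*x-s*y,O[1]+s*x+c*y,z])
E
python3 - <<'E'
from h import *
np.set_printoptions(precision=3,suppress=True)
for s in(1,-1):
    for p,R in[((*B,.175),rot(YB,0,s)),((*B,.33),rot(YB,0,s)),((.45,.08,.36),rot(0,0,s)),(stand(.01,0,.3),rot(YS,.38,s)),(stand(.01,0,.16),rot(YS,.38,s))]:
        print(s,robot.ik(p,R))
for s in (1,-1): print(robot.ik(stand(-.16,0,.045),rot(YS+s*np.pi/2,0)))
E
```

```text
1 [-0.908  0.452  0.223  1.699 -0.115  1.004 -0.25 ]
1 [-0.924  0.325  0.243  1.516 -0.08   1.31  -0.278]
1 [-0.776 -0.015  0.53   1.834  0.008  1.321 -0.247]
1 [ 0.013  0.888  0.845  0.946 -0.539  1.894  0.217]
1 [-0.     0.97   0.775  1.109 -0.552  1.66   0.241]
-1 [-0.47   0.469 -0.355  1.683  0.185  1.023  2.65 ]
-1 [-0.519  0.335 -0.288  1.501  0.097  1.319  2.72 ]
-1 None
-1 [ 0.785  0.961 -1.089  0.9    0.641  1.97   2.658]
-1 [ 0.836  1.081 -1.09   1.064  0.72   1.772  2.614]
[-0.157  0.575  0.595  1.997 -0.485  0.713  1.85 ]
[-0.369  0.698  0.897  2.003 -0.761  0.816 -1.058]
```

```bash
python3 - <<'E'
from h import *
np.set_printoptions(precision=4,suppress=True)
R=rot(YB,0)
robot.gripper_to(.06)
robot.move_ptp((*B,.27),R)
print(robot.move_linear((*B,.177),velocity=.12,threshold=8))
robot.gripper_to(0)
s=robot.get_state(); print(s["opening"],s["grasp_force"],s["force"],s["ee_pos"])
if .006<s["opening"]<.014:
    p=s["ee_pos"]; print(robot.move_linear(p+[0,0,.155],velocity=.1)); 
    robot.pause(.3); s=robot.get_state(); print(s["opening"],s["force"],s["ee_pos"],s["time"])
f=robot.grab_frame("scene")[:,:,::-1]
cv2.imwrite("pics/g1.png",cv2.resize(f[100:300,80:280],(600,600),interpolation=cv2.INTER_CUBIC))
E
```

```text
False
0.009494515828694712 29.91957664489746 [ 3.7703  1.8669 -3.8243] [0.4739 0.3897 0.177 ]
False
0.009831061750306652 [ 0.2204 -0.0748 -2.0572] [0.4739 0.3896 0.3319] 5.7917
```

View pics/g1.png

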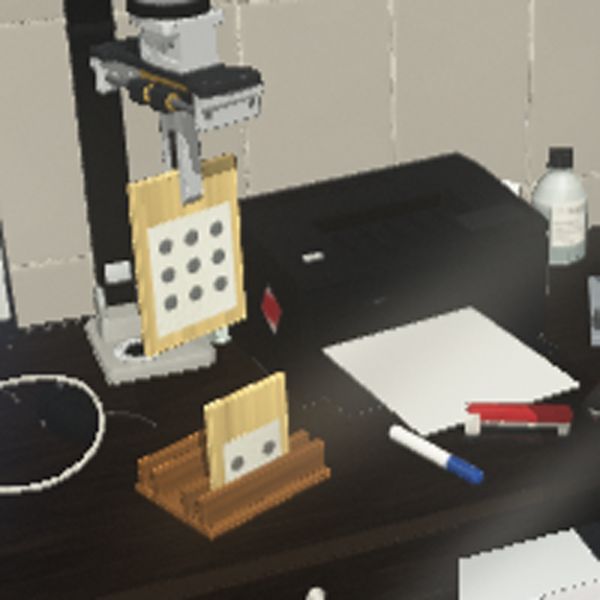

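The board is lifted clean of the rack, and the smaller board is still in place. In the crop its front-face corners are at (130,183), (237,157), (244,322) and (148,355). I'll use these to fit the in-hand offset, then carry it.

```bash
python3 - <<'E'
from h import *
from scipy.optimize import least_squares
np.set_printoptions(precision=4,suppress=True)
s=robot.get_state(); p=s["ee_pos"]; R=s["tool_rot"]
px=np.array([(130,183),(237,157),(244,322),(148,355)])/3+[80,100]
u=-R[:,2]; n=R[:,1]; y=np.cross(u,n)
def c(q):
    h,e,r=q; yy=y*np.cos(r)+u*np.sin(r); uu=u*np.cos(r)-y*np.sin(r)
    F=p-uu*h-yy*e-.005*n
    return [F+yy*a+uu*b for a,b in((.06,.18),(-.06,.18),(-.06,0),(.06,0))]
r=least_squares(lambda q:(w2px("scene",c(q))-px).ravel(),[.167,0,0]); print("h,e,roll",r.x,r.fun)
robot.move_ptp((.45,.10,.36),rot(0,0))
robot.move_ptp(stand(-.03,0,.36),rot(YS,.1))
print(robot.get_state()["force"],robot.get_state()["time"])
E
```

```text
h,e,roll [0.1689 0.001  0.0276] [ 0.9588  0.4911 -0.0765 -0.6515 -0.1083 -0.722  -0.808   0.8205]
[ 0.6099  0.3432 -1.6281] 8.4
```

```bash
cat >> h.py <<'E'
TH=.381; H=.168
def tcp(xb,dz):
    return stand(xb-.005*np.cos(TH)+H*np.sin(TH),0,.012+.005*np.sin(TH)+H*np.cos(TH)+dz)
E
python3 - <<'E'
from h import *
np.set_printoptions(precision=4,suppress=True)
robot.move_ptp(tcp(-.054,.10),rot(YS,TH))
f0=robot.get_state()["force"]
print(robot.move_linear(tcp(-.054,.015),velocity=.1,threshold=8))
print(robot.move_linear(tcp(-.054,-.008),velocity=.02,threshold=2.5))
s=robot.get_state(); print(s["force"]-f0,s["ee_pos"]-tcp(-.054,0),s["time"])
for i,n in enumerate(("scene","top")):
    f=robot.grab_frame(n)[:,:,::-1]; 
    c=f[130:255,235:360] if n=="scene" else f[100:225,250:375]
    c=cv2.resize(c,(400,400),interpolation=cv2.INTER_CUBIC); o=c if i==0 else np.hstack([o,c])
cv2.imwrite("pics/p1.png",o)
E
```

```text
False
True
[ 3.2475 -0.2074  8.3656] [ 0.0001 -0.     -0.0011] 10.725
```

View pics/p1.png

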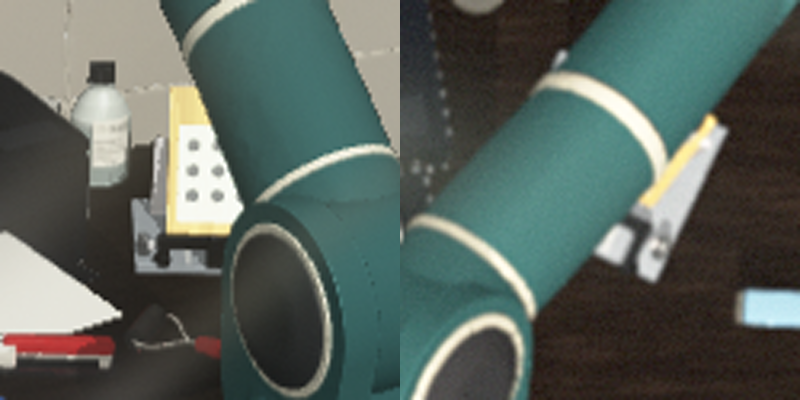

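The board's foot has met the base at the expected height, behind the black bar. Its left edge sits about level with the plate's left side. Next I lean it on the plate and release.

```bash
python3 - <<'E'
from h import *
np.set_printoptions(precision=4,suppress=True)
robot.move_linear(tcp(-.054,.000),velocity=.02)
f0=robot.get_state()["force"]
print(robot.move_linear(tcp(-.036,0),velocity=.02,threshold=4))
s=robot.get_state(); c,k=np.cos(YS),np.sin(YS); d=s["ee_pos"]-tcp(-.042,0)
print("x past nominal",d[0]*c+d[1]*k,s["force"]-f0)
robot.gripper_to(.05); robot.pause(.4)
p=s["ee_pos"]; z=s["tool_rot"][:,2]
robot.move_linear(p-.12*z,velocity=.12)
robot.move_ptp(stand(-.22,0,.30),rot(YS+np.pi/2,0))
print(robot.get_state()["time"])
for i,n in enumerate(("scene","top")):
    f=robot.grab_frame(n)[:,:,::-1]; 
    c=f[130:255,235:360] if n=="scene" else f[100:225,250:375]
    c=cv2.resize(c,(400,400),interpolation=cv2.INTER_CUBIC); o=c if i==0 else np.hstack([o,c])
cv2.imwrite("pics/p2.png",o)
E
```

```text
True
x past nominal -0.0011739926046244727 [-1.2405  1.3497  2.2315]
15.4
```

View pics/p2.png

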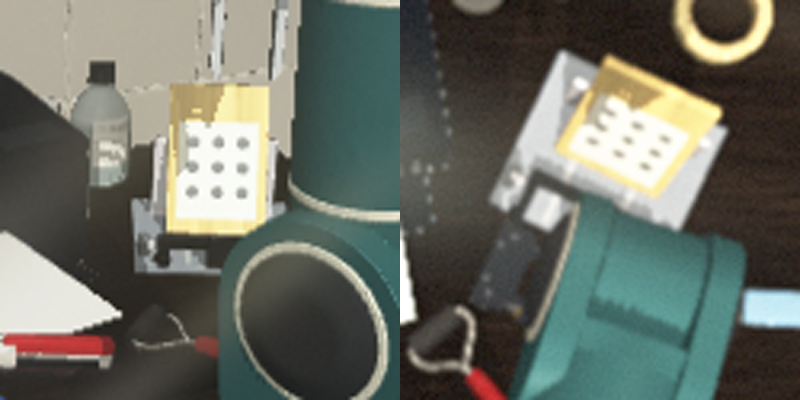

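The board stands released, leaning on the plate, square and central. Next I push the tab.

```bash
python3 - <<'E'
from h import *
np.set_printoptions(precision=4,suppress=True)
c,k=np.cos(YS),np.sin(YS)
def rep(t):
    s=robot.get_state(); d=s["ee_pos"][:2]-O; f=s["force"]-f0; print(t,"x",d[0]*c+d[1]*k,"fx",f[0]*c+f[1]*k,f,s["time"])
robot.gripper_to(0)
robot.move_ptp(stand(-.175,0,.12),rot(YS+np.pi/2,0))
robot.move_linear(stand(-.175,0,.043),velocity=.1,threshold=8)
f0=robot.get_state()["force"]; rep("down")
print(robot.move_linear(stand(-.130,0,.043),velocity=.03,threshold=18)); rep("a")
print(robot.move_linear(stand(-.100,0,.043),velocity=.02,threshold=18)); rep("b")
E
```

```text
down x -0.17465456100638 fx 0.0 [0. 0. 0.] 18.05
False
a x -0.12999531468994482 fx 1.108376696905506 [ 1.1809 -0.1131 -0.1556] 19.7
True
b x -0.11181477646627691 fx -0.34638479173289816 [ 0.2649  1.3149 -0.0229] 20.6667
```

```bash
python3 - <<'E'
from h import *
np.set_printoptions(precision=4,suppress=True)
c,k=np.cos(YS),np.sin(YS)
f0=np.zeros(3)
def rep(t):
    s=robot.get_state(); d=s["ee_pos"][:2]-O; f=s["force"]-f0; print(t,"x",d[0]*c+d[1]*k,"fx",f[0]*c+f[1]*k,f,s["time"])
rep("0")
print(robot.move_linear(stand(-.100,0,.043),velocity=.015,threshold=20)); rep("b")
robot.pause(.3); rep("c")
robot.move_linear(stand(-.18,0,.043),velocity=.1)
robot.move_linear(stand(-.18,0,.25),velocity=.2)
robot.move_ptp((.35,.25,.35),rot(0,0))
for i,n in enumerate(("scene","top")):
    f=robot.grab_frame(n)[:,:,::-1]; 
    q=f[150:250,260:360] if n=="scene" else f[105:195,270:360]
    q=cv2.resize(q,(400,400),interpolation=cv2.INTER_CUBIC); o=q if i==0 else np.hstack([o,q])
cv2.imwrite("pics/p3.png",o)
E
```

```text
0 x -0.11181477646627691 fx -0.7133891348474983 [0.0519 1.7116 0.0049] 20.6667
True
b x -0.1119414779706472 fx -0.4322652609267416 [-0.44    0.0856  1.1512] 21.0167
c x -0.11215373912819626 fx -0.3969675271478948 [-0.0628  0.7674 -0.6741] 21.3167
```

View pics/p3.png

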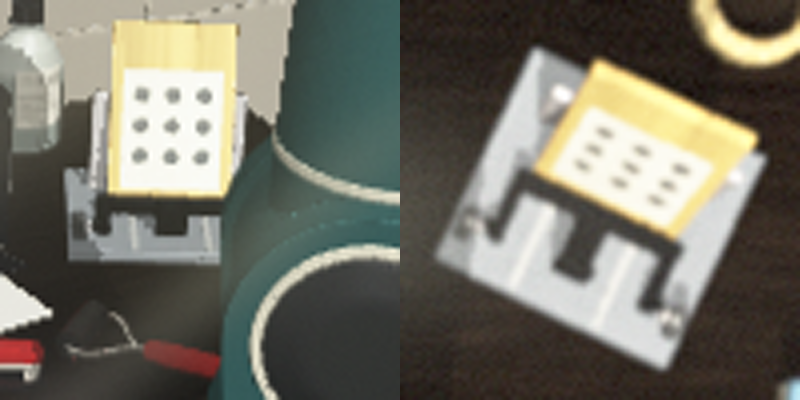

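The board leans with its foot on the stop. The bar's rear corners in the top crop are near (525,170) and (685,240). I'll check where the stop is numerically before handing in.

```bash
python3 - <<'E'
from h import *
c,k=np.cos(YS),np.sin(YS)
P=[px2w("top",270+(a-400)/4.444,105+b/4.444,.028)[:2]-O for a,b in((525,170),(685,240))]
xs=[p[0]*c+p[1]*k for p in P]; print(xs,[-p[0]*k+p[1]*c for p in P])
if np.mean(xs)>-.0445: print(robot.sign_off(),robot.get_state()["time"])
E
```

```text
[np.float64(-0.04149921296417053), np.float64(-0.03789464267014626)] [np.float64(0.06469008916201137), np.float64(-0.06769178242294996)]
the job is handed in; nothing more can be done
the job is handed in; nothing more can be done
```

The job is handed in: the larger board leans square and central on the plate, paper out, with its foot against the stop. The stop hit a hard end, and its face measured about 40 mm from the plate, which matches fully home; no pass/fail result came back.

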